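# Seat a lens barrel in the V-block and hold it down for measuring

## Task

Pick the longer of the two lens barrels out of the sample tray and lay it lengthwise in the groove of the V-block, about centred so that it overhangs equally at both ends, without pushing the block away or tipping it. Then press the barrel down with a steady push of about 10 N so that it bears firmly on both faces of the groove, and finish while still holding it pressed there: do not let up at the end. Leave the other parts in the tray, do not disturb the loupe and the ring gauge, and do not crush the barrel into the block.

Things in the scene. Friction and masses are not known exactly. Their poses are not given: they have to be found in the camera images.
- long_barrel: the longer lens barrel: plain aluminium cylinder 36 mm in diameter, 70 mm long, a glass lens in one end, 0.09 to 0.18 kg; lies on its side in the tray. Origin in the middle of its axis; its x axis runs along the cylinder (the lens at -x). Barrels roll when pushed. Clamped in the fingers 1 mm off centre it bears on one groove face only; let go, it settles on both
- short_barrel: the shorter lens barrel, the same 36 mm in diameter but only 44 mm long, lying on its side in the tray. Origin in the middle of its axis, x along the cylinder. Stays in the tray
- sample_tray: fixed open tray of grey plastic, 160 (x) x 290 (y) x 38 mm high, walls and floor 4 mm. Origin at the centre of its underside. The two barrels and the bushing lie in any order in a row along its y axis, 80 mm apart, the middle one at the centre; barrel axes within 0.35 rad of the tray's x. The pins stand by the +x wall, 60 mm in x and 40 mm either side in y
- bushing: bronze bush with a collar, 45 mm across, 37 mm high, standing in the tray; origin at the centre of its underside. Stays in the tray
- pin_1: bronze turned pin, 16 mm across, 35 mm high, standing in the tray; origin at the centre of its underside. Stays in the tray
- pin_2: steel turned pin, 16 mm across, 38 mm high, standing in the tray; origin at the centre of its underside. Stays in the tray
- v_block: loose steel V-block, 34 mm long (x), 45 mm wide (y), 34 mm high, 0.42 kg, on the bench. Origin at the centre of its underside, z up. The groove runs along x over the whole length, 30 mm wide at the top, about 14 mm deep, lowest at y = 0. A seated 36 mm barrel has its axis 45 mm above the bench, 11 mm above the block's top, its uppermost line at 63 mm
- loupe: bystander: black loupe, 37 mm across, 35 mm high, standing on the bench; origin at the centre of its underside
- ring_gauge: bystander: steel ring gauge, 61 mm across, 16 mm high, lying flat on the bench; origin at the centre of its underside
Mind the look-alikes: they are no part of the job. What is shaped like the bushing but purple or yellow is not meant.

How it is judged:
On the way:
1. the longer barrel is lifted clear of the tray (z of long_barrel in the frame of sample_tray above 0.075 m), for 0.1 s.
At the end, for the whole second after the job is handed in: Long barrel in the groove: within 12 mm of mid-block along it, 3 mm across, 3 mm of seated height, 0.06 rad; at rest; fingers press it (over 4 N); over 2 N on each groove face. Block upright, within 30 mm of its start; short barrel, bushing, pins still in the tray (x of long_barrel in the frame of v_block between -0.012 and 0.012 m and y of long_barrel in the frame of v_block between -0.003 and 0.003 m and z of long_barrel in the frame of v_block between 0.0416 and 0.0476 m and angle between the x axis of long_barrel and the x axis of v_block, either way round below 0.06 rad and contact force between long_barrel and v_block_c0 above 2 N and contact force between long_barrel and v_block_c1 above 2 N and contact force between long_barrel and the fingers above 4 N and linear speed of long_barrel below 0.01 m/s and angle between v_block's own z axis and vertical below 0.05 rad and height (world z) of v_block below 0.004 m and distance of v_block from where it was at the start of the episode below 0.03 m and z of each of short_barrel, bushing, pin_1, pin_2 in the frame of sample_tray below 0.05 m and horizontal distance between each of short_barrel, bushing, pin_1, pin_2 and sample_tray below 0.165 m); the arm keeps its last pose, push and grip.
It fails at once if the barrel is crushed into the block (over 60 N on one face) (contact force between long_barrel and v_block_c0 above 60 N or contact force between long_barrel and v_block_c1 above 60 N).
It fails at once if the loupe or the ring gauge is shifted by more than 30 mm (distance of any of loupe, ring_gauge from where it was at the start of the episode above 0.03 m).
It also fails if it takes over 61 s, if anything falls off the work surface, if the arm or the gripper's body presses on something with over 40 N, if the wrist force passes 120 N, or if a joint passes its speed limit or range.

## Robot

A 6-joint arm with a two-finger parallel gripper is mounted at the origin on the work surface; the furniture and walls round the work are solid. World frame = base frame: x ahead of the robot, y to its left, z up, the work surface at z = 0. Lengths are in m, angles in rad, forces in N, time in s.
With the tool pointing down it reaches from about 0.35 to 0.975 m from the base axis. Payload 4.9 kg.
Tool frame: the origin (TCP) lies at the very end of the fingers, on their centre line; the grasp point (between the pads) lies 19 mm behind it (ctrl.grasp_offset is the distance from the TCP to the grasp point, in m); z points along the fingers, y is the line along which they close (so a half turn about z gives the same grasp; the last joint's range is limited). The gripper opens to 85 mm and grips with 20 to 120 N. Pads are 22 mm wide; open, the fingers measure 114 mm over their backs; the gripper's body (76 mm by 85 mm) begins 54 mm behind the grasp point. The pads swing forward as they close: fully open they stand 13 mm farther back than shut.
Start: joints at [-1.233, 0.053, 1.613, -0, 1.476, -0.119], TCP at [0.276, -0.561, 0.231] pointing down, gripper open.
Joint ranges: [-3.01, 3.01], [-1.01, 2.22], [0.06, 2.58], [-1.02, 4.17], [0.09, 2.62], [-3.14, 3.14]. Speed limits (rad/s): [2.57, 2.57, 3.14, 3.14, 3.14, 3.14].

## Interface

Orientations are given as a rotation vector (axis times angle).
In Python, from station import ctrl, optics gives the robot as it stands.
- The arm moves only by the shell command python3 -m handwheel 'ROWS' [OPENING] [FORCE]. ROWS is JSON, a list of rows, each an object of numbers: "tx", "ty", "tz": the shift along the tool's x, y, z in mm; "roll": the turn about the tool's z in rad. A call has 1 to 12 rows; each row shifts and turns the commanded pose from where the row before left it, along the tool's axes as they then stand; what a row does not reach is not made up. A row lasts 1/12 s, in which the tool goes at most 41.7 mm and 7.16 degrees, less where a joint would pass 70% of its speed; a pose out of reach is approached as far as the arm can. A call with a gripper value outside its range is refused whole. OPENING is the finger opening in mm, from 0 to 85.4, set as the call begins (- or left out, the last holds). The fingers move at their own pace and stop on an object; FORCE is the grip in N (left out, the last holds). Time passes only in rows, so rows that do not move let the fingers close. It gives the time, the measured TCP pose, the force, the opening and the grip force at its end, in the units of the state.
- ctrl.get_obs(): the state, without advancing time (a new reading comes with each control period).
- optics.get_image(name): name is "scene" or "top" or "wrist"; returns (picture, depth): 420x560x3 uint8, red, green, blue; 420x560 float32, m along the optical axis (not along the pixel's ray), 0 where there is no reading.
- optics.camera_params(name): a dict with "mtx" (3x3 intrinsics, pixels), "k1" (the pictures are not rectified: a ray, as slopes to the right and down, at radius r is drawn at 1 + k1 r^2 times it, then the intrinsics apply), "extrinsics" (4x4, takes a point from camera to world coordinates); the wrist camera has in their place "tool_from_camera" (4x4, takes a point from camera to tool coordinates, whose origin is the TCP and whose axes are the flange's). Camera axes: x right, y down, z forward; pixel columns grow to the right and rows downward; lengths in m; the calibration is good to about 2 mm. A picture is of the moment at which its call begins: read the wrist's pose just before it. camera_params takes no time and is no camera call.
- ctrl.finish_job(): hands the job in; it is judged then, once.
The state is a dict: "t": time; "q": joint angles; "dq": joint speeds; "effort": joint torques, N m; "tool_pos": TCP position; "tool_rot": TCP orientation; "contact_force": force on the tool from outside, world axes, zero at the start; "wrist_torque": the same for the moment, N m; "opening": finger opening in m; "grip_force": force on a finger pad.
Only numpy, scipy, OpenCV 4.12 (cv2) and the standard library are available. Lean on these libraries where they do the work, as an engineer would, in place of code of your own. Each camera call takes 0.05 s, during which the arm holds its last target. There are 200 camera calls.

## Working session

There is one attempt and no reset: what is moved stays moved. The work goes in short steps, Python scripts to look and compute and a shell command to move; the robot and the scene stay as the last step left them, time stands still between calls to the robot, and variables do not carry over. Pictures are saved under pics/ and viewed, at most 10 in all, crops included, and the job is handed in when it is done.

```bash
ls; mkdir -p pics; cat > h.py <<'E'
import numpy as np, cv2
from station import ctrl, optics
from scipy.spatial.transform import Rotation as R
def cap(n):
    o=ctrl.get_obs(); im,d=optics.get_image(n); p=optics.camera_params(n)
    if n=='wrist':
        T=np.eye(4);T[:3,:3]=R.from_rotvec(o['tool_rot']).as_matrix();T[:3,3]=o['tool_pos']
        E=T@np.array(p['tool_from_camera'])
    else: E=np.array(p['extrinsics'])
    return im,d,np.array(p['mtx']),p['k1'],E
def rays(uv,K,k1):
    uv=np.asarray(uv,float).reshape(-1,1,2)
    return cv2.undistortPoints(uv,K,np.array([k1,0,0,0.]))[:,0]
def cloud(d,K,k1,E):
    v,u=np.mgrid[:d.shape[0],:d.shape[1]]
    s=rays(np.c_[u.ravel(),v.ravel()],K,k1); z=d.ravel()
    P=np.c_[s*z[:,None],z]@E[:3,:3].T+E[:3,3]; P[z==0]=np.nan
    return P.reshape(*d.shape,3)
def plane(uv,z,K,k1,E):
    s=rays(uv,K,k1); D=np.c_[s,np.ones(len(s))]@E[:3,:3].T; return E[:3,3]+D*((z-E[2,3])/D[:,2])[:,None]
E
python3 - <<'E'
from h import *
for n in('scene','top'):
    im,d,K,k,E=cap(n); cv2.imwrite(f'pics/{n}0.png',im[...,::-1]); np.savez(f'{n}0.npz',im=im,d=d,K=K,k=k,E=E)
    print(n,E[:3,3],E[:3,2],(d==0).mean())
print(ctrl.get_obs())
E
```

```text
pics
scene [-0.12832388 -0.55123429  0.46447628] [ 0.70882192  0.53023181 -0.46521577] 0.004013605442176871
top [ 0.38946508 -0.07753913  1.08763655] [ 0.12730139 -0.02083224 -0.99164529] 0.0038477891156462585
{'t': 0.1, 'q': array([-1.23299512e+00,  5.32910109e-02,  1.61413144e+00, -7.58449429e-06,
        1.47599690e+00, -1.19000394e-01]), 'dq': array([-0.00086525, -0.00130055, -0.00189531, -0.00086335,  0.00077254,
        0.00093597]), 'effort': array([-9.43348714e-04, -3.94901955e+01, -3.71362531e+01, -2.04887519e-04,
        3.93845068e-03, -2.52885252e-05]), 'tool_pos': array([ 0.27548897, -0.56039381,  0.23020093]), 'tool_rot': array([-3.05823656e+00, -7.10910024e-01,  3.24884958e-04]), 'contact_force': array([0.17212349, 0.21971232, 0.85073467]), 'wrist_torque': array([-0.00813549,  0.04054249,  0.02302351]), 'grip_force': 0.0, 'opening': 0.0855756262663874}
```

View pics/top0.png

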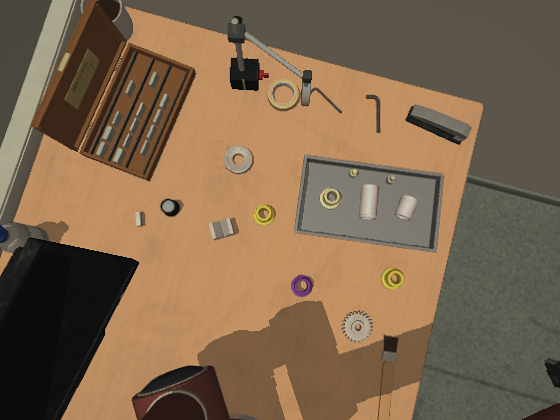

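View pics/scene0.png

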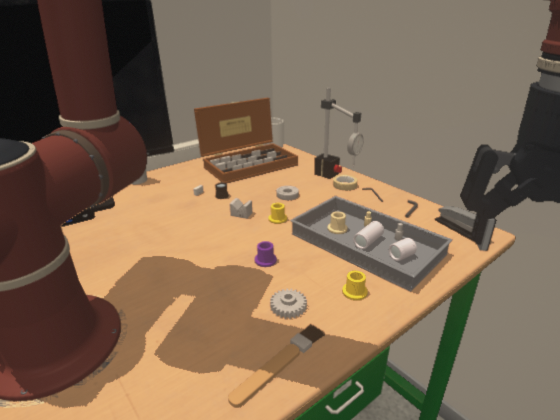

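The top view shows these candidates for the long barrel: the cylinder at (369,202), which is longer, and the cylinder at (407,208), which is shorter. The V-block is at (222,229), the loupe at (170,208) and the ring gauge at (238,160). The bushing is at (330,198), the pins are at (353,173) and (391,180), and the yellow and purple bushings are look-alikes. I choose (369,202), and will check it by measurement and a close crop.

```bash
cat > m.py <<'E'
from h import *
z=np.load('top0.npz'); im,d,K,k,E=[z[i] for i in('im','d','K','k','E')]; k=float(k)
P=cloud(d,K,k,E); 
print('bench z',np.nanmedian(P[235:265,200:280,2]))
hsv=cv2.cvtColor(im,cv2.COLOR_RGB2HSV)
def part(name,c,r,lo,hi):
    w=np.zeros(d.shape,bool); w[c[1]-r:c[1]+r,c[0]-r:c[0]+r]=1
    m=w&(P[...,2]>lo)&(P[...,2]<hi)
    n,l,_,_=cv2.connectedComponentsWithStats(m.astype(np.uint8)); 
    m=l==max(range(1,n),key=lambda i:(l==i).sum())
    Q=P[m]; (cx,cy),(a,b),t=cv2.minAreaRect((Q[:,:2]*1000).astype(np.float32))
    c=Q[:,:2]-Q[:,:2].mean(0); ev,V=np.linalg.eigh(c.T@c)
    print(name,m.sum(),'c',round(cx,1),round(cy,1),'size',round(a,1),round(b,1),'ang',round(t,1),'zmax',np.nanpercentile(Q[:,2],98).round(4),'axis deg',np.degrees(np.arctan2(V[1,1],V[0,1])).round(1))
part('long',(369,202),26,.018,.06)
part('short',(407,208),16,.018,.06)
part('vblk',(222,229),18,.015,.06)
part('tray',(369,203),80,.02,.06)
part('loupe',(170,208),14,.015,.06)
part('ring',(238,160),18,.008,.06)
E
python3 m.py
python3 - <<'E'
import cv2,numpy as np
a=cv2.imread('pics/top0.png')
c=np.hstack([cv2.resize(a[150:255,295:445],(600,420),interpolation=3),])
v=cv2.resize(a[210:250,200:245],(180,160),interpolation=3); c=np.hstack([c,np.zeros((420,180,3),np.uint8)]); c[:160,600:]=v
cv2.imwrite('pics/crop1.png',c)
E
```

```text
bench z -9.696589034824399e-05
long 564 c 549.3 -279.0 size 35.8 69.9 ang 85.8 zmax 0.0425 axis deg 174.8
short 367 c 537.9 -357.5 size 35.5 44.2 ang 67.6 zmax 0.0429 axis deg 158.8
vblk 364 c 490.2 30.0 size 34.3 44.8 ang 16.2 zmax 0.0368 axis deg 107.1
tray 1923 c 546.0 -278.7 size 297.8 168.7 ang 82.7 zmax 0.0414 axis deg 82.4
loupe 214 c 535.1 139.1 size 30.9 31.1 ang 84.4 zmax 0.038 axis deg 52.0
ring 522 c 640.4 -0.9 size 59.8 58.2 ang 1.4 zmax 0.019 axis deg 178.0
```

View pics/crop1.png

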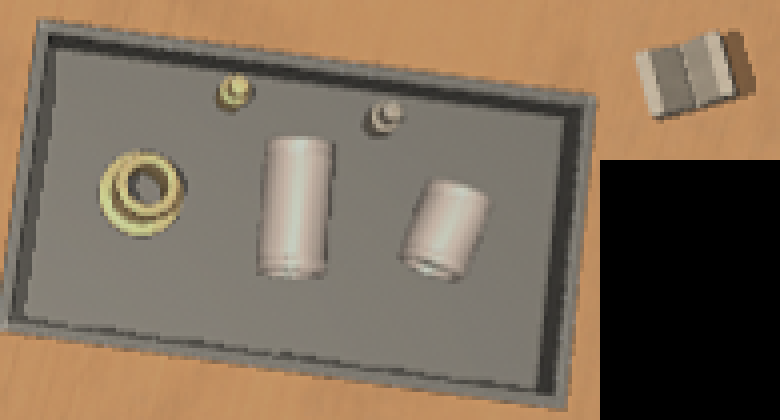

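The crop confirms the choice. The middle cylinder at (369,202) measures 70 x 36 mm, and its neighbour at (407,208) is only 44 mm long. Next I move over it and turn to its axis.

```bash
python3 -m handwheel '[{"tx":31,"ty":-11},{"tx":31,"ty":-11},{"tx":31,"ty":-11},{"tx":31,"ty":-11},{"tx":31,"ty":-11},{"tx":31,"ty":-11},{"tx":31,"ty":-11},{"tx":31,"ty":-11},{"tx":31,"ty":-11},{"tx":31,"ty":-11},{"tx":31,"ty":-11},{"tx":28,"ty":-11}]' 60
python3 -m handwheel '[{"roll":0.11},{"roll":0.11},{"roll":0.11},{"roll":0.11},{"roll":0.105},{},{}]'
cat > w.py <<'E'
from h import *
import sys
n=sys.argv[1]
im,d,K,k,E=cap('wrist'); cv2.imwrite(f'pics/{n}.png',im[...,::-1]); np.savez(f'{n}.npz',im=im,d=d,K=K,k=k,E=E)
o=ctrl.get_obs(); M=R.from_rotvec(o['tool_rot']).as_matrix(); print('t',o['t'],o['tool_pos'],'xang',np.degrees(np.arctan2(M[1,0],M[0,0])),M[:,2])
E
python3 w.py w1
```

```text
t 0.15 [ 0.27548224 -0.56044891  0.23032635] xang 26.172197790800343 [-5.49650466e-04  1.54693056e-03 -9.99998652e-01]$[0]: bad value
$[0]: bad value
```

View pics/w1.png

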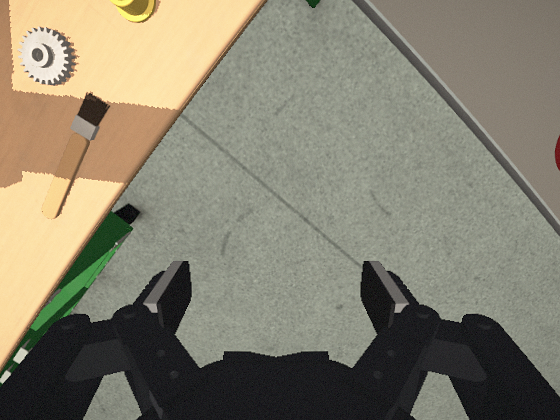

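The arm didn't move because both calls were refused, and the wrist view shows only the bench edge. The rows probably need all four keys.

```bash
python3 -m handwheel '[{"tx":31,"ty":-11,"tz":0,"roll":0},{"tx":31,"ty":-11,"tz":0,"roll":0},{"tx":31,"ty":-11,"tz":0,"roll":0},{"tx":31,"ty":-11,"tz":0,"roll":0},{"tx":31,"ty":-11,"tz":0,"roll":0},{"tx":31,"ty":-11,"tz":0,"roll":0},{"tx":31,"ty":-11,"tz":0,"roll":0},{"tx":31,"ty":-11,"tz":0,"roll":0},{"tx":31,"ty":-11,"tz":0,"roll":0},{"tx":20,"ty":-11,"tz":0,"roll":0}]' 60 && python3 -m handwheel '[{"tx":0,"ty":-11,"tz":0,"roll":0.11},{"tx":0,"ty":-11,"tz":0,"roll":0.11},{"tx":0,"ty":0,"tz":0,"roll":0.11},{"tx":0,"ty":0,"tz":0,"roll":0.11},{"tx":0,"ty":0,"tz":0,"roll":0.105},{"tx":0,"ty":0,"tz":0,"roll":0},{"tx":0,"ty":0,"tz":0,"roll":0}]' && python3 w.py w2
```

```text
t: 0.98
tool_pos: [0.4971, -0.3282, 0.2309]
tool_rot: [-3.059, -0.713, -0.001]
contact_force: [-0.3, 0.4, -0.2]
opening: 0.06
grip_force: 0.0
t: 1.57
tool_pos: [0.4867, -0.31, 0.231]
tool_rot: [-3.138, 0.134, 0.001]
contact_force: [0.7, 0.5, 0.1]
opening: 0.0603
grip_force: 0.0
t 1.6167 [ 0.48679076 -0.30997884  0.23100345] xang -4.9113825168685805 [-3.74498689e-04  3.64590053e-04 -9.99999863e-01]
```

```bash
cat > b.py <<'E'
from h import *
import sys
z=np.load(sys.argv[1]+'.npz'); P=cloud(z['d'],z['K'],float(z['k']),z['E'])
c=np.array([float(sys.argv[2]),float(sys.argv[3])]); r=float(sys.argv[4]); lo,hi=float(sys.argv[5]),float(sys.argv[6])
m=(np.linalg.norm(P[...,:2]-c,axis=2)<r)&(P[...,2]>lo)&(P[...,2]<hi)
n,l,_,_=cv2.connectedComponentsWithStats(m.astype(np.uint8)); m=l==max(range(1,n),key=lambda i:(l==i).sum())
Q=P[m]; (cx,cy),s,t=cv2.minAreaRect((Q[:,:2]*1000).astype(np.float32)); w=Q[:,:2]-Q[:,:2].mean(0); V=np.linalg.eigh(w.T@w)[1]
v,u=np.where(m)
print(m.sum(),'c',cx,cy,'size',s,'ang',t,'axis',np.degrees(np.arctan2(V[1,1],V[0,1])),'ztop',np.nanpercentile(Q[:,2],[50,99]),'px',u.min(),u.max(),v.min(),v.max())
E
python3 b.py w2 .549 -.279 .045 .018 .06
```

```text
1988 c 550.7356567382812 -279.0961608886719 size (36.090118408203125, 69.83369445800781) ang 84.8452377319336 axis 175.81481456803976 ztop [0.03845683 0.04189447] px 228 260 98 162
```

View pics/w2.png

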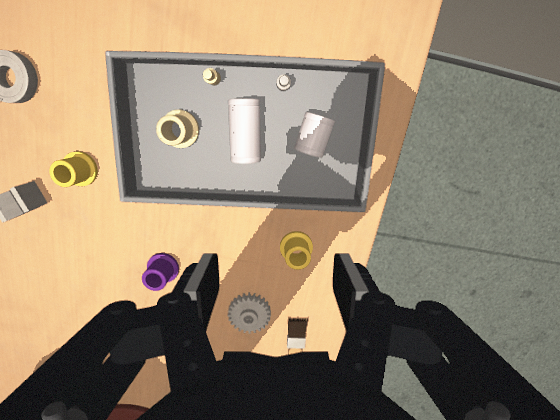

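The wrist view shows the long barrel at (245,130), the bushing at (177,128) and the short barrel at (315,133). The barrel's centre is (550.5,-279) mm with its axis at -4.7°. I'll descend to TCP z ≈ 12 mm in two stages.

```bash
python3 -m handwheel '[{"tx":20,"ty":-12,"tz":20,"roll":0},{"tx":20,"ty":-12,"tz":20,"roll":0},{"tx":20.5,"ty":-12.3,"tz":20,"roll":0},{"tx":0,"ty":0,"tz":20,"roll":0},{"tx":0,"ty":0,"tz":20,"roll":0},{"tx":0,"ty":0,"tz":20,"roll":0},{"tx":0,"ty":0,"tz":20,"roll":0},{"tx":0,"ty":0,"tz":0,"roll":0},{"tx":0,"ty":0,"tz":0,"roll":0},{"tx":0,"ty":0,"tz":0,"roll":0}]' 60
```

```text
t: 2.45
tool_pos: [0.551, -0.2797, 0.0925]
tool_rot: [3.138, -0.137, 0.002]
contact_force: [-0.1, -0.5, -0.7]
opening: 0.0599
grip_force: 0.0
```

```bash
python3 -m handwheel '[{"tx":0,"ty":-0.5,"tz":16,"roll":0},{"tx":0,"ty":0,"tz":16,"roll":0},{"tx":0,"ty":0,"tz":16,"roll":0},{"tx":0,"ty":0,"tz":16,"roll":0},{"tx":0,"ty":0,"tz":12,"roll":0},{"tx":0,"ty":0,"tz":4.5,"roll":0},{"tx":0,"ty":0,"tz":0,"roll":0},{"tx":0,"ty":0,"tz":0,"roll":0},{"tx":0,"ty":0,"tz":0,"roll":0}]' 60
python3 -m handwheel '[{"tx":0,"ty":0,"tz":0,"roll":0},{"tx":0,"ty":0,"tz":0,"roll":0},{"tx":0,"ty":0,"tz":0,"roll":0},{"tx":0,"ty":0,"tz":0,"roll":0},{"tx":0,"ty":0,"tz":0,"roll":0},{"tx":0,"ty":0,"tz":0,"roll":0},{"tx":0,"ty":0,"tz":0,"roll":0},{"tx":0,"ty":0,"tz":0,"roll":0},{"tx":0,"ty":0,"tz":0,"roll":0},{"tx":0,"ty":0,"tz":0,"roll":0}]' 20 35
```

```text
t: 3.2
tool_pos: [0.5514, -0.2794, 0.0124]
tool_rot: [3.137, -0.138, 0.004]
contact_force: [1.5, 0.5, 0.1]
opening: 0.06
grip_force: 0.0
t: 4.03
tool_pos: [0.5511, -0.2792, 0.0121]
tool_rot: [3.138, -0.138, 0.002]
contact_force: [-1.0, 0.1, 6.6]
opening: 0.0345
grip_force: 35.0
```

Grip is 35 N, but the opening reads 34.5 mm rather than 36. Before lifting I check where the real fingertips are relative to the TCP.

```bash
python3 w.py w3; python3 - <<'E'
from h import *
for n,pos in(('w1',None),('w2',None),('w3',None)):
    z=np.load(n+'.npz'); p=np.array(optics.camera_params('wrist')['tool_from_camera'])
    P=cloud(z['d'],z['K'],float(z['k']),p)*1000   # tool frame mm
    m=(abs(P[...,0])<14)&(abs(P[...,1])<60)&(P[...,2]<25)&(P[...,2]>-60)
    for s in(-1,1):
        Q=P[m&(s*P[...,1]>2)&(s*P[...,1]>(14 if n=='w3' else 0))]
        print(n,s,len(Q),'z pct',np.percentile(Q[:,2],[50,90,97,100]).round(1),'y',np.percentile(Q[:,1],[1,50,99]).round(1))
        if n!='w3': T=Q[Q[:,2]>Q[:,2].max()-4]; print('   tip y',T[:,1].min().round(1),T[:,1].max().round(1),'x',T[:,0].min().round(1),T[:,0].max().round(1))
E
```

```text
t 4.0833 [ 0.55111183 -0.27918681  0.01207609] xang -5.051403093020057 [ 1.36021545e-03 -8.65851946e-04 -9.99998700e-01]
w1 -1 2678 z pct [-39.  -22.1 -17.7 -13.7] y [-58.3 -43.2 -42.3]
   tip y -48.7 -42.2 x -8.9 11.7
w1 1 2684 z pct [-38.9 -22.1 -17.8 -13.9] y [42.2 43.1 58.6]
   tip y 42.0 49.0 x -9.0 11.7
w2 -1 3859 z pct [-46.9 -18.7 -11.8  -5.8] y [-58.1 -35.9 -29.4]
   tip y -36.5 -30.0 x -8.9 12.1
w2 1 3882 z pct [-47.8 -18.8 -11.7  -5.3] y [29.4 35.9 58.2]
   tip y 29.9 36.5 x -9.8 11.9
w3 -1 7511 z pct [-37.3   7.3   7.8   9. ] y [-59.3 -36.5 -14.8]
w3 1 7428 z pct [-38.8   7.4   7.9   9.1] y [14.8 36.1 59.1]
```

View pics/w3.png

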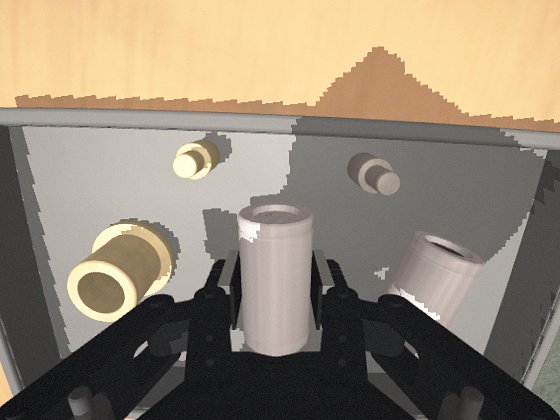

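The wrist view shows the barrel between the pads at (275,280), clear of the bushing and the short barrel. At this opening the tips are about 1.5 mm behind the TCP, so about 8 mm below the barrel axis, and they will clear the block top. Now I lift.

```bash
python3 -m handwheel '[{"tx":0,"ty":0,"tz":-5,"roll":0},{"tx":0,"ty":0,"tz":-12,"roll":0},{"tx":0,"ty":0,"tz":-15,"roll":0},{"tx":0,"ty":0,"tz":-15,"roll":0},{"tx":0,"ty":0,"tz":-15,"roll":0},{"tx":0,"ty":0,"tz":-15,"roll":0},{"tx":0,"ty":0,"tz":-15,"roll":0},{"tx":0,"ty":0,"tz":-15,"roll":0},{"tx":0,"ty":0,"tz":-15,"roll":0},{"tx":0,"ty":0,"tz":-8,"roll":0},{"tx":0,"ty":0,"tz":0,"roll":0},{"tx":0,"ty":0,"tz":0,"roll":0}]'
python3 - <<'E'
from h import *
o=ctrl.get_obs();M=R.from_rotvec(o['tool_rot']).as_matrix();d=np.array([.400,.003,0])-np.r_[o['tool_pos'][:2],0]
print(o['opening'],o['grip_force'],M.T@d*1000)
E
```

```text
t: 5.08
tool_pos: [0.5504, -0.2788, 0.141]
tool_rot: [3.138, -0.139, 0.001]
contact_force: [-0.5, -0.2, -1.4]
opening: 0.0348
grip_force: 35.2
0.03476823073083093 35.16898334026337 [-1.74644606e+02 -2.67417508e+02 -1.50335565e-01]
```

```bash
python3 -m handwheel '[{"tx":-7,"ty":-11,"tz":0,"roll":0},{"tx":-15,"ty":-23,"tz":-5,"roll":0},{"tx":-15,"ty":-23,"tz":-5,"roll":0},{"tx":-15,"ty":-23,"tz":-5,"roll":0},{"tx":-15,"ty":-23,"tz":-5,"roll":0},{"tx":-15,"ty":-23,"tz":-5,"roll":0},{"tx":-15,"ty":-23,"tz":-5,"roll":0},{"tx":-15,"ty":-23,"tz":0,"roll":0},{"tx":-15,"ty":-23,"tz":0,"roll":0},{"tx":-15,"ty":-23,"tz":0,"roll":0},{"tx":-15,"ty":-23,"tz":0,"roll":0},{"tx":-15,"ty":-23,"tz":0,"roll":0}]'
python3 -m handwheel '[{"tx":0,"ty":0,"tz":0,"roll":-0.07},{"tx":0,"ty":0,"tz":0,"roll":-0.1},{"tx":0,"ty":0,"tz":0,"roll":-0.1},{"tx":0,"ty":0,"tz":0,"roll":-0.1},{"tx":0,"ty":0,"tz":0,"roll":0},{"tx":0,"ty":0,"tz":0,"roll":0},{"tx":0,"ty":0,"tz":0,"roll":0}]'
python3 w.py w4; python3 b.py w4 .490 .030 .035 .015 .05
```

```text
t: 6.08
tool_pos: [0.4006, 0.0005, 0.1691]
tool_rot: [-3.138, 0.139, 0.004]
contact_force: [-0.5, -0.6, -1.2]
opening: 0.0349
grip_force: 35.2
t: 6.67
tool_pos: [0.4019, -0.0006, 0.17]
tool_rot: [-3.11, -0.438, 0.002]
contact_force: [0.5, 0.4, -2.2]
opening: 0.0346
grip_force: 35.3
t 6.7167 [ 0.40203606 -0.00062527  0.17024907] xang 16.045296079965144 [-9.94308372e-04  1.73396723e-04 -9.99999491e-01]
1961 c 490.8162841796875 30.47240447998047 size (33.76561737060547, 45.39788818359375) ang 15.709064483642578 axis 106.08514513067188 ztop [0.03171144 0.0365429 ] px 244 295 77 116
```

View pics/w4.png

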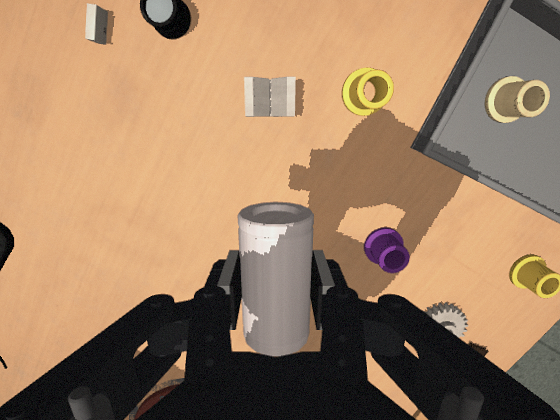

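The wrist view shows the V-block at (270,97), with its groove running along image-vertical, and the held barrel at (275,280). I compare both in the tool frame, so that calibration offsets largely cancel.

```bash
cat > c.py <<'E'
from h import *
import sys
z=np.load(sys.argv[1]+'.npz'); u0,u1,v0,v1=map(int,sys.argv[2:6]); p=np.array(optics.camera_params('wrist')['tool_from_camera'])
P=cloud(z['d'],z['K'],float(z['k']),p)*1000
h=P[...,2]
# barrel: near tool, y within 20
m=(abs(P[...,1])<22)&(abs(P[...,0])<50)&(h<15)&(h>-22); w=np.zeros_like(m); w[195:352,236:316]=1
Q=P[m&w]; s=Q[(Q[:,0]>-10)&(Q[:,0]<30)]
A=np.c_[2*s[:,1],2*s[:,2],np.ones(len(s))]; c=np.linalg.lstsq(A,(s[:,1:]**2).sum(1),rcond=None)[0]
print('barrel axis y,z',c[:2],'r',np.sqrt(c[2]+c[0]**2+c[1]**2),'x ext',np.percentile(Q[:,0],[.3,99.7]),'y ext',np.percentile(s[:,1],[.5,99.5]))
for a,b in((-30,0),(0,30)):
    t=s[(s[:,0]>a)&(s[:,0]<b)]; print('  slice',a,b,(np.percentile(t[:,1],[1,99]).mean() if len(t) else None))
w[:]=0; w[v0:v1,u0:u1]=1
zb=np.nanmedian(h[v1+5:v1+15,u0:u1]); B=P[w&(h<zb-15)&(h>zb-45)]
(cx,cy),sz,t=cv2.minAreaRect(B[:,:2].astype(np.float32)); print('bench z',zb,'block c',cx,cy,sz,t,'top',zb-np.percentile(B[:,2],2))
for a in np.linspace(cx-14,cx+14,5):   # groove bottom per slice along x
    q=B[abs(B[:,0]-a)<2.5]; q=q[abs(q[:,1]-cy)<13]
    L=[np.polyfit(q[i,1],q[i,2],1) for i in (q[:,1]<cy-3,q[:,1]>cy+3)]
    print('  groove x',a.round(1),'y',((L[1][1]-L[0][1])/(L[0][0]-L[1][0])).round(2), 'slopes',L[0][0].round(2),L[1][0].round(2))
E
python3 c.py w4 235 305 65 125
```

```text
barrel axis y,z [  0.34600121 -10.15356324] r 18.394414856892638 x ext [-34.44812124  34.9694513 ] y ext [-19.29679683  19.81611643]
  slice -30 0 0.37695965377197815
  slice 0 30 0.36926696039740037
bench z 168.8641849506893 block c 94.23748779296875 -5.223846435546875 (33.74131393432617, 45.4135627746582) 0.21971295773983002 top 35.183495414283925
  groove x 80.2 y -4.95 slopes 0.97 -1.01
  groove x 87.2 y -5.11 slopes 1.03 -1.03
  groove x 94.2 y -5.18 slopes 1.04 -1.02
  groove x 101.2 y -5.04 slopes 0.99 -1.04
  groove x 108.2 y -5.17 slopes 1.03 -1.06
```

```bash
python3 -m handwheel '[{"tx":14,"ty":-1,"tz":0,"roll":0},{"tx":20,"ty":-1,"tz":0,"roll":0},{"tx":20,"ty":-1,"tz":0,"roll":0},{"tx":20,"ty":-1,"tz":10,"roll":0},{"tx":20,"ty":-1.5,"tz":15,"roll":0},{"tx":0,"ty":0,"tz":20,"roll":0},{"tx":0,"ty":0,"tz":20,"roll":0},{"tx":0,"ty":0,"tz":20,"roll":0},{"tx":0,"ty":0,"tz":15,"roll":0},{"tx":0,"ty":0,"tz":0,"roll":0},{"tx":0,"ty":0,"tz":0,"roll":0},{"tx":0,"ty":0,"tz":0,"roll":0}]'
python3 - <<'E'
from h import *
z=np.load('w4.npz'); T=z['E']@np.linalg.inv(np.array(optics.camera_params('wrist')['tool_from_camera']))
g=T@np.array([.0942,-.0051,.135,1]); b=np.array([.00025,.00036,0])
o=ctrl.get_obs();M=R.from_rotvec(o['tool_rot']).as_matrix()
print(o['tool_pos'],o['contact_force'],'residual tool mm',(M.T@(g[:3]-o['tool_pos'])-b)*1000,'xang',np.degrees(np.arctan2(M[1,0],M[0,0])),'target',g)
E
```

```text
t: 7.72
tool_pos: [0.4918, 0.0307, 0.0718]
tool_rot: [3.11, 0.44, 0.002]
contact_force: [-0.0, -0.1, -0.6]
opening: 0.0346
grip_force: 35.4
[0.4918435  0.03066117 0.07181113] [-0.04523593 -0.05509275 -0.58070373] residual tool mm [-1.35507974 -0.35549752 36.91562282] xang 16.11151206548159 target [0.49083645 0.03034502 0.03489405 1.        ]
```

```bash
python3 -m handwheel '[{"tx":-1.3,"ty":-0.3,"tz":6,"roll":0},{"tx":0,"ty":0,"tz":8,"roll":0},{"tx":0,"ty":0,"tz":8,"roll":0},{"tx":0,"ty":0,"tz":6,"roll":0},{"tx":0,"ty":0,"tz":4,"roll":0},{"tx":0,"ty":0,"tz":1,"roll":0},{"tx":0,"ty":0,"tz":0,"roll":0},{"tx":0,"ty":0,"tz":0,"roll":0},{"tx":0,"ty":0,"tz":0,"roll":0}]'
```

```text
t: 8.47
tool_pos: [0.4901, 0.0307, 0.0382]
tool_rot: [3.11, 0.441, 0.001]
contact_force: [0.2, 0.1, -1.7]
opening: 0.0348
grip_force: 35.4
```

```bash
python3 -m handwheel '[{"tx":0,"ty":0,"tz":1,"roll":0},{"tx":0,"ty":0,"tz":0,"roll":0},{"tx":0,"ty":0,"tz":0,"roll":0}]'; python3 -m handwheel '[{"tx":0,"ty":0,"tz":1,"roll":0},{"tx":0,"ty":0,"tz":0,"roll":0},{"tx":0,"ty":0,"tz":0,"roll":0}]'
```

```text
t: 8.72
tool_pos: [0.4899, 0.0307, 0.037]
tool_rot: [3.11, 0.441, 0.0]
contact_force: [-0.0, 0.8, -1.5]
opening: 0.0347
grip_force: 35.4
t: 8.97
tool_pos: [0.4897, 0.0307, 0.0357]
tool_rot: [-3.11, -0.441, 0.0]
contact_force: [-0.2, 1.0, -1.4]
opening: 0.0347
grip_force: 35.4
```

```bash
python3 -m handwheel '[{"tx":0.5,"ty":0,"tz":0.5,"roll":0},{"tx":0,"ty":0,"tz":0,"roll":0},{"tx":0,"ty":0,"tz":0,"roll":0}]'; python3 -m handwheel '[{"tx":0,"ty":0,"tz":0.5,"roll":0},{"tx":0,"ty":0,"tz":0,"roll":0},{"tx":0,"ty":0,"tz":0,"roll":0}]'
```

```text
t: 9.22
tool_pos: [0.4903, 0.0309, 0.0353]
tool_rot: [3.11, 0.441, -0.0]
contact_force: [0.0, 0.8, -1.7]
opening: 0.0345
grip_force: 35.4
t: 9.47
tool_pos: [0.4905, 0.0308, 0.035]
tool_rot: [3.11, 0.441, 0.001]
contact_force: [0.3, -0.6, -0.9]
opening: 0.0345
grip_force: 35.6
```

```bash
python3 -m handwheel '[{"tx":0,"ty":0,"tz":0.5,"roll":0},{"tx":0,"ty":0,"tz":0,"roll":0},{"tx":0,"ty":0,"tz":0,"roll":0}]'; python3 -m handwheel '[{"tx":0,"ty":0,"tz":0,"roll":0},{"tx":0,"ty":0,"tz":0,"roll":0}]'
```

```text
t: 9.72
tool_pos: [0.4906, 0.0307, 0.0348]
tool_rot: [3.11, 0.441, 0.001]
contact_force: [-0.1, -1.4, 2.2]
opening: 0.0348
grip_force: 35.8
t: 9.88
tool_pos: [0.4906, 0.0307, 0.0347]
tool_rot: [3.11, 0.441, 0.001]
contact_force: [-0.5, -2.0, 3.2]
opening: 0.0351
grip_force: 35.8
```

It has touched at the expected height. I release and let it settle.

```bash
python3 -m handwheel '[{"tx":0,"ty":0,"tz":0,"roll":0},{"tx":0,"ty":0,"tz":0,"roll":0},{"tx":0,"ty":0,"tz":0,"roll":0},{"tx":0,"ty":0,"tz":0,"roll":0},{"tx":0,"ty":0,"tz":0,"roll":0},{"tx":0,"ty":0,"tz":0,"roll":0}]' 52 20
python3 -m handwheel '[{"tx":0,"ty":0,"tz":-5,"roll":0},{"tx":0,"ty":0,"tz":-15,"roll":0},{"tx":0,"ty":0,"tz":-20,"roll":0},{"tx":0,"ty":0,"tz":-20,"roll":0},{"tx":-20,"ty":0,"tz":-20,"roll":0},{"tx":-20,"ty":0,"tz":-20,"roll":0},{"tx":-20,"ty":0,"tz":-20,"roll":0},{"tx":-20,"ty":0,"tz":-15,"roll":0},{"tx":0,"ty":0,"tz":0,"roll":0},{"tx":0,"ty":0,"tz":0,"roll":0},{"tx":0,"ty":0,"tz":0,"roll":0}]' 
python3 w.py w5; python3 b.py w5 .4906 .0307 .05 .040 .075
```

```text
t: 10.38
tool_pos: [0.4901, 0.0309, 0.0342]
tool_rot: [-3.11, -0.441, 0.0]
contact_force: [-0.2, 0.0, 0.1]
opening: 0.0522
grip_force: 0.0
t: 11.3
tool_pos: [0.4135, 0.0087, 0.1692]
tool_rot: [-3.11, -0.441, -0.001]
contact_force: [0.4, -0.3, -0.8]
opening: 0.0519
grip_force: 0.0
t 11.35 [0.41331665 0.00876252 0.16859914] xang 16.149181514700757 [-1.05233783e-03  3.11164276e-04 -9.99999398e-01]
3673 c 490.32403564453125 30.268726348876953 size (69.96271514892578, 36.0372314453125) ang 16.06943702697754 axis -163.8968848421274 ztop [0.06113029 0.06444762] px 255 297 67 156
```

View pics/w5.png

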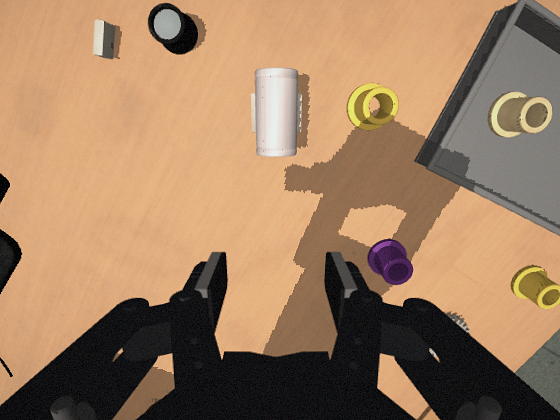

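The barrel lies in the groove at (277,112), its centre within 1 mm of the block's and aligned to 0.1°. The block is visible on both sides and still upright. Next I close the fingers and come down above it.

```bash
python3 -m handwheel '[{"tx":10,"ty":0,"tz":0,"roll":0},{"tx":20,"ty":0,"tz":0,"roll":0},{"tx":20,"ty":0,"tz":0,"roll":0},{"tx":20,"ty":0.5,"tz":10,"roll":0},{"tx":10,"ty":0,"tz":15,"roll":0},{"tx":0,"ty":0,"tz":20,"roll":0},{"tx":0,"ty":0,"tz":20,"roll":0},{"tx":0,"ty":0,"tz":15,"roll":0},{"tx":0,"ty":0,"tz":5,"roll":0},{"tx":0,"ty":0,"tz":0,"roll":0},{"tx":0,"ty":0,"tz":0,"roll":0},{"tx":0,"ty":0,"tz":0,"roll":0}]' 0 40
python3 -m handwheel '[{"tx":0,"ty":0,"tz":0,"roll":0},{"tx":0,"ty":0,"tz":0,"roll":0},{"tx":0,"ty":0,"tz":0,"roll":0}]'
```

```text
t: 12.35
tool_pos: [0.4913, 0.0304, 0.0853]
tool_rot: [3.11, 0.441, 0.002]
contact_force: [1.0, 0.8, -0.8]
opening: 0.0
grip_force: 0.0
t: 12.6
tool_pos: [0.491, 0.0303, 0.0852]
tool_rot: [3.11, 0.441, 0.003]
contact_force: [-0.1, 0.4, -0.3]
opening: -0.0002
grip_force: 0.0
```

```bash
python3 -m handwheel '[{"tx":-0.6,"ty":-0.5,"tz":3,"roll":0},{"tx":0,"ty":0,"tz":5,"roll":0},{"tx":0,"ty":0,"tz":5,"roll":0},{"tx":0,"ty":0,"tz":4,"roll":0},{"tx":0,"ty":0,"tz":2,"roll":0},{"tx":0,"ty":0,"tz":0,"roll":0},{"tx":0,"ty":0,"tz":0,"roll":0},{"tx":0,"ty":0,"tz":0,"roll":0},{"tx":0,"ty":0,"tz":0,"roll":0}]'; python3 -m handwheel '[{"tx":0,"ty":0,"tz":1,"roll":0},{"tx":0,"ty":0,"tz":0,"roll":0},{"tx":0,"ty":0,"tz":0,"roll":0}]';  python3 -m handwheel '[{"tx":0,"ty":0,"tz":0.5,"roll":0},{"tx":0,"ty":0,"tz":0,"roll":0},{"tx":0,"ty":0,"tz":0,"roll":0}]'
```

```text
t: 13.35
tool_pos: [0.4899, 0.0307, 0.0656]
tool_rot: [3.11, 0.441, 0.001]
contact_force: [0.5, 0.4, -0.7]
opening: -0.0
grip_force: 0.0
t: 13.6
tool_pos: [0.4897, 0.0307, 0.0643]
tool_rot: [3.11, 0.441, 0.0]
contact_force: [0.5, -0.1, 0.8]
opening: 0.0004
grip_force: 0.0
t: 13.85
tool_pos: [0.4896, 0.0307, 0.0638]
tool_rot: [-3.11, -0.441, 0.0]
contact_force: [-0.1, -0.0, -0.9]
opening: 0.0002
grip_force: 0.0
```

```bash
python3 -m handwheel '[{"tx":0.5,"ty":0,"tz":0.5,"roll":0},{"tx":0,"ty":0,"tz":0,"roll":0},{"tx":0,"ty":0,"tz":0,"roll":0}]'; python3 -m handwheel '[{"tx":0,"ty":0,"tz":0.5,"roll":0},{"tx":0,"ty":0,"tz":0,"roll":0},{"tx":0,"ty":0,"tz":0,"roll":0}]';  python3 -m handwheel '[{"tx":0,"ty":0,"tz":0,"roll":0},{"tx":0,"ty":0,"tz":0,"roll":0},{"tx":0,"ty":0,"tz":0,"roll":0}]'
```

```text
t: 14.1
tool_pos: [0.4901, 0.0308, 0.0633]
tool_rot: [-3.11, -0.441, 0.0]
contact_force: [-0.5, 0.5, 0.6]
opening: 0.0001
grip_force: 0.0
t: 14.35
tool_pos: [0.4901, 0.0309, 0.0628]
tool_rot: [-3.11, -0.441, 0.0]
contact_force: [0.7, 0.0, -0.4]
opening: 0.0003
grip_force: 0.0
t: 14.6
tool_pos: [0.4901, 0.0308, 0.0628]
tool_rot: [-3.11, -0.441, -0.0]
contact_force: [-0.1, -0.1, 0.3]
opening: 0.0002
grip_force: 0.0
```

```bash
python3 -m handwheel '[{"tx":0,"ty":0,"tz":0.5,"roll":0},{"tx":0,"ty":0,"tz":0,"roll":0},{"tx":0,"ty":0,"tz":0,"roll":0}]'; python3 -m handwheel '[{"tx":0,"ty":0,"tz":0.4,"roll":0},{"tx":0,"ty":0,"tz":0,"roll":0},{"tx":0,"ty":0,"tz":0,"roll":0}]'
```

```text
t: 14.85
tool_pos: [0.4903, 0.0308, 0.0627]
tool_rot: [3.11, 0.441, 0.0]
contact_force: [-0.5, 0.4, 3.0]
opening: 0.0002
grip_force: 1.5
t: 15.1
tool_pos: [0.4905, 0.0308, 0.0626]
tool_rot: [3.11, 0.441, 0.001]
contact_force: [-2.0, 0.9, 4.7]
opening: 0.0001
grip_force: 2.6
```

```bash
python3 -m handwheel '[{"tx":0,"ty":0,"tz":0.5,"roll":0},{"tx":0,"ty":0,"tz":0,"roll":0},{"tx":0,"ty":0,"tz":0,"roll":0},{"tx":0,"ty":0,"tz":0,"roll":0}]'; python3 -m handwheel '[{"tx":0,"ty":0,"tz":0.4,"roll":0},{"tx":0,"ty":0,"tz":0,"roll":0},{"tx":0,"ty":0,"tz":0,"roll":0},{"tx":0,"ty":0,"tz":0,"roll":0},{"tx":0,"ty":0,"tz":0,"roll":0},{"tx":0,"ty":0,"tz":0,"roll":0}]'
```

```text
t: 15.43
tool_pos: [0.4906, 0.0308, 0.0626]
tool_rot: [3.11, 0.441, 0.001]
contact_force: [-3.4, 0.3, 7.4]
opening: 0.0
grip_force: 3.8
t: 15.93
tool_pos: [0.4908, 0.0309, 0.0626]
tool_rot: [3.11, 0.441, 0.001]
contact_force: [-3.7, 0.6, 9.2]
opening: -0.0001
grip_force: 4.7
```

```bash
python3 -m handwheel '[{"tx":-0.4,"ty":0,"tz":0.3,"roll":0},{"tx":0,"ty":0,"tz":0,"roll":0},{"tx":0,"ty":0,"tz":0,"roll":0},{"tx":0,"ty":0,"tz":0,"roll":0},{"tx":0,"ty":0,"tz":0,"roll":0},{"tx":0,"ty":0,"tz":0,"roll":0}]'; python3 -m handwheel '[{"tx":0,"ty":0,"tz":0,"roll":0},{"tx":0,"ty":0,"tz":0,"roll":0},{"tx":0,"ty":0,"tz":0,"roll":0},{"tx":0,"ty":0,"tz":0,"roll":0},{"tx":0,"ty":0,"tz":0,"roll":0},{"tx":0,"ty":0,"tz":0,"roll":0},{"tx":0,"ty":0,"tz":0,"roll":0},{"tx":0,"ty":0,"tz":0,"roll":0},{"tx":0,"ty":0,"tz":0,"roll":0},{"tx":0,"ty":0,"tz":0,"roll":0},{"tx":0,"ty":0,"tz":0,"roll":0},{"tx":0,"ty":0,"tz":0,"roll":0}]'; python3 - <<'E'
from h import *
im,d,K,k,E=cap('top'); P=cloud(d,K,k,E); cv2.imwrite('pics/top1.png',im[...,::-1]); s=cap('scene')[0]
cv2.imwrite('pics/end.png',np.hstack([cv2.resize(s[150:270,180:340],(480,360),interpolation=3)])[...,::-1])
print(ctrl.get_obs()['contact_force'])
E
```

```text
t: 16.43
tool_pos: [0.4907, 0.0308, 0.0625]
tool_rot: [3.11, 0.441, 0.002]
contact_force: [-3.0, 1.1, 10.4]
opening: 0.0
grip_force: 5.2
t: 17.43
tool_pos: [0.4907, 0.0308, 0.0625]
tool_rot: [3.11, 0.441, 0.002]
contact_force: [-4.0, 1.0, 10.2]
opening: 0.0001
grip_force: 5.2
[-3.94828582  0.49282599 11.39831787]
```

View pics/end.png

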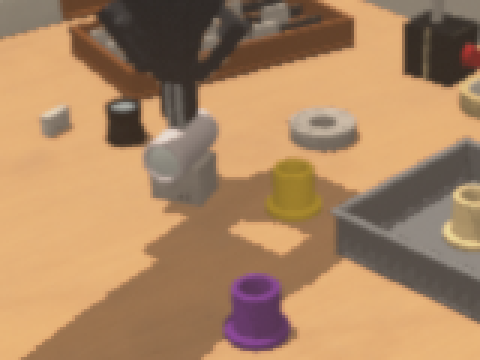

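The final view shows the barrel seated in the upright block at (182,145), with the closed fingers pressing on it at a steady 10 N. The loupe and ring gauge haven't moved. I hand it in.

```bash
python3 -c "
from station import ctrl
print(ctrl.finish_job())"
```

```text
the job is handed in; nothing more can be done
None
```

The long barrel lies centred in the V-block groove, to about 1 mm and 0.1° when I measured it just before pressing. I handed the job in at about 17.5 s with the fingers still pressing it down at about 10 N; no verdict came back.

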